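# Pack the fresh jam jars and hang the rinsed jar to drain

### The job

Clear up after jam making: stand the three white-lidded jars in the wooden carrier, each in the cell whose liner has the colour of its jam and sticker, keeping them upright and setting them down rather than dropping them. Hang the leftover empty glass jar, mouth-down as it stands, fully on the leaning draining peg. Leave the two black-lidded jars where they are.

Things in the scene. Friction and masses are not known exactly. Their poses are not given: they have to be found in the camera images.
- orange_jar_mid (a point): filled glass jar with orange jam, a WHITE lid and a round orange sticker on the lid; loose, upright, 80 mm high; straight glass body of 54 mm diameter up to 58 mm, a shoulder, then the lid of 48 mm diameter from 64 to 80 mm. 0.17 to 0.34 kg. The point is its centre, 40 mm above its underside; z is up along its axis.
- yellow_jar_mid (a point): filled glass jar with yellow jam, a WHITE lid and a round yellow sticker on the lid; loose, upright, 80 mm high; straight glass body of 54 mm diameter up to 58 mm, a shoulder, then the lid of 48 mm diameter from 64 to 80 mm. 0.17 to 0.34 kg. The point is its centre, 40 mm above its underside; z is up along its axis.
- red_jar_mid (a point): filled glass jar with red jam, a WHITE lid and a round red sticker on the lid; loose, upright, 80 mm high; straight glass body of 54 mm diameter up to 58 mm, a shoulder, then the lid of 48 mm diameter from 64 to 80 mm. 0.17 to 0.34 kg. The point is its centre, 40 mm above its underside; z is up along its axis.
- old_orange_mid (a point): look-alike that stays: the same shape of jar with orange jam and sticker but a BLACK lid (80 mm high, 54 mm diameter); loose, upright. The point is its centre, 40 mm above its underside.
- old_red_mid (a point): look-alike that stays: the same shape of jar with red jam and sticker but a BLACK lid (80 mm high, 54 mm diameter); loose, upright. The point is its centre, 40 mm above its underside.
- empty_jar_mid (a point): rinsed empty jar of greenish clear glass without lid, standing mouth-down: a straight cylinder 80 mm high, 54 mm outer and 48 mm inner diameter, closed end (5 mm thick) on top, open end below, inner depth 75 mm; 0.13 kg, loose. The point is its centre, 40 mm above the rim it stands on; z points to the closed end (up).
- orange_liner: orange liner, 80 x 82 x 3 mm, fixed in a cell of the fixed wooden carrier; origin at the centre of its underside, 5 mm above the table; jars stand on its top at 8 mm. Three cells in a row along the liner's y, 93 mm apart, each 85 mm (x) by 88 mm (y) inside; walls 5 mm thick, tops 25 mm above the table. Liner and carrier axes agree; z is up. Which cell has which liner changes.
- yellow_liner: yellow liner, 80 x 82 x 3 mm, fixed in a cell of the fixed wooden carrier; origin at the centre of its underside, 5 mm above the table; jars stand on its top at 8 mm. Three cells in a row along the liner's y, 93 mm apart, each 85 mm (x) by 88 mm (y) inside; walls 5 mm thick, tops 25 mm above the table. Liner and carrier axes agree; z is up. Which cell has which liner changes.
- red_liner: red liner, 80 x 82 x 3 mm, fixed in a cell of the fixed wooden carrier; origin at the centre of its underside, 5 mm above the table; jars stand on its top at 8 mm. Three cells in a row along the liner's y, 93 mm apart, each 85 mm (x) by 88 mm (y) inside; walls 5 mm thick, tops 25 mm above the table. Liner and carrier axes agree; z is up. Which cell has which liner changes.
- peg_tip (a point): tip of the blue draining peg on a fixed grey plate 100 mm square, 6 mm thick; on the peg axis, 97 mm above the table. Axes: the stand's, z vertical. The peg (94 mm long, 31 mm thick at the foot, 26 near the top, 10 at the tip) leans 15 degrees from vertical towards the stand's own -x. A jar fully on it rests its closed end on the tip, its centre about 35 mm down the peg from the tip.

How it is judged:
By the outcome, as a careful person would: the job done as asked, in the order asked, and still so for the second after the job is handed in, with the robot touching nothing.
It also fails if it takes over 102 s, if anything falls off the work surface, if the arm or the gripper's body presses on something with over 40 N, if the wrist force passes 120 N, or if a joint passes its speed limit or range.

### The arm

A 6-joint arm with a two-finger parallel gripper is mounted at the origin on the work surface. World frame = base frame: x ahead of the robot, y to its left, z up, the work surface at z = 0. Lengths are in m, angles in rad, forces in N, time in s.
With the tool pointing down it reaches from about 0.35 to 0.875 m from the base axis. Payload 15.5 kg.
Tool frame: the origin (TCP) lies at the very end of the fingers, on their centre line; the grasp point (between the pads) lies 19 mm behind it (bot.pinch_z is the distance from the TCP to the grasp point, in m); z points along the fingers, y is the line along which they close (so a half turn about z gives the same grasp; the last joint's range is limited). The gripper opens to 85 mm and grips with 20 to 120 N. Pads are 22 mm wide; open, the fingers measure 114 mm over their backs; the gripper's body (76 mm by 85 mm) begins 54 mm behind the grasp point. The pads swing forward as they close: fully open they stand 13 mm farther back than shut.
Start: joints at [1.038, 0.494, 1.345, -0, 1.302, -0.096], TCP at [0.264, 0.566, 0.231] pointing down, gripper open.
Joint ranges: [-2.91, 2.91], [-0.82, 2.16], [0.22, 2.67], [-1.22, 4.37], [0.12, 2.79], [-3.08, 3.08]. Speed limits (rad/s): [1.89, 1.89, 2.57, 3.01, 3.01, 3.01].

### API

Orientations are given as a rotation vector (axis times angle).
In Python, from workcell import bot gives the robot as it stands. The module is installed in compiled form; this text tells all that it offers.
- The arm moves only by the tool servo_tool, never from a script. Its argument "rows" is a list of rows, each a list of 7 numbers: the finger opening in mm, from 0 to 85.4, then the shift along the tool's x, y, z in mm, then the turn, a rotation vector about the tool's x, y, z in degrees. In form: [[jaw, x, y, z, ax, ay, az], ...]. A call has exactly 8 rows; each row shifts and turns the commanded pose from where the row before left it, along the tool's axes as they then stand; what a row does not reach is not made up. A row lasts 1/12 s, in which the tool goes at most 41.7 mm and 7.16 degrees, less where a joint would pass 70% of its speed; a pose out of reach is approached as far as the arm can. A call is refused whole if a number of a shift passes 41.7 or a number of a turn 7.16, either way. A call with a gripper value outside its range is refused whole. The fingers move at their own pace and stop on an object; "grip_force" is the grip in N (left out, the last holds). Time passes only in rows, so rows that do not move let the fingers close, or fill a call up. It gives the time, the measured TCP pose, the force, the opening and the grip force at its end, in the units of the state.
- bot.get_state(): the state, without advancing time (a new reading comes with each control period).
- bot.get_image(name): name is "scene" or "top" or "wrist"; returns (picture, depth): 384x512x3 uint8, blue, green, red; 384x512 float32, m along the optical axis (not along the pixel's ray), 0 where there is no reading.
- bot.camera_params(name): a dict with "camera_matrix" (3x3 intrinsics, pixels), "xyz" and "rotation" of the camera in the world; the wrist camera has in their place "T_tool_cam" (4x4, takes a point from camera to tool coordinates, whose origin is the TCP and whose axes are the flange's). Camera axes: x right, y down, z forward; pixel columns grow to the right and rows downward; lengths in m; the calibration is good to about 2 mm. A picture is of the moment at which its call begins: read the wrist's pose just before it. camera_params takes no time and is no camera call.
- bot.finish_job(): hands the job in; it is judged then, once.
The state is a dict: "time_s": time; "qpos": joint angles; "joint_velocities": joint speeds; "joint_efforts": joint torques, N m; "tcp_pos": TCP position; "tool_rot": TCP orientation; "contact_force": force on the tool from outside, world axes, zero at the start; "torque": the same for the moment, N m; "width": finger opening in m; "grip_force": force on a finger pad.
Only numpy, scipy, OpenCV 4.12 (cv2) and the standard library are available. Lean on these libraries where they do the work, as an engineer would, in place of code of your own. Each camera call takes 0.05 s, during which the arm holds its last target. There are 200 camera calls.

## Working session

There is one attempt and no reset: what is moved stays moved. The work goes in short steps, Python scripts to look and compute and a tool call to move; the robot and the scene stay as the last step left them, time stands still between calls to the robot, and variables do not carry over. Pictures are saved under pics/ and viewed, at most 14 in all, crops included, and the job is handed in when it is done.

Besides the shell and the picture viewer there is one more tool, called after "Emit:" by a JSON object that holds its "fn" and its "kwargs", one argument or row to a line. servo_tool: Moves the arm, as the interface text tells. Its arguments: {"type":"object","properties":{"rows":{"type":"array","items":{"type":"array","items":{"type":"number"}}},"grip_force":{"type":"number"}},"required":["rows"]}

```bash
mkdir -p pics; cat > h.py <<'E'
import numpy as np,cv2
from workcell import bot
from scipy.spatial.transform import Rotation as R
np.set_printoptions(precision=4,suppress=True)
def cam(n):
    p=bot.camera_params(n)
    K=np.array(p["camera_matrix"])
    if "T_tool_cam" in p:
        s=bot.get_state();T=np.eye(4);T[:3,:3]=rot(s["tool_rot"]);T[:3,3]=s["tcp_pos"]
        T=T@np.array(p["T_tool_cam"]);return K,T[:3,:3],T[:3,3]
    return K,rot(p["rotation"]),np.array(p["xyz"])
def rot(r):
    r=np.array(r);return r if r.shape==(3,3) else R.from_rotvec(r).as_matrix()
def ray(c,u,v,z):
    K,Rm,t=c;d=Rm@np.linalg.solve(K,[u,v,1.]);return t+d*(z-t[2])/d[2]
E
python3 - <<'E'
from h import *
for n in("scene","top"):
    im,d=bot.get_image(n);cv2.imwrite(f"pics/{n}.png",im);np.save(n,d);np.save(n+"_im",im);print(n,bot.camera_params(n))
print(bot.camera_params("wrist"));print(bot.get_state())
E
```

```text
scene {'camera_matrix': array([[437.763 ,   0.    , 256.4648],
       [  0.    , 437.763 , 189.4022],
       [  0.    ,   0.    ,   1.    ]]), 'xyz': array([1.2157, 0.5806, 0.6914]), 'rotation': array([-0.9996, -2.2494,  1.1851])}
top {'camera_matrix': array([[370.5344,   0.    , 257.5486],
       [  0.    , 370.5344, 189.9469],
       [  0.    ,   0.    ,   1.    ]]), 'xyz': array([ 0.417 , -0.0012,  1.1716]), 'rotation': array([-2.1699,  2.155 , -0.1142])}
{'camera_matrix': array([[299.3234,   0.    , 258.1372],
       [  0.    , 299.3234, 195.3023],
       [  0.    ,   0.    ,   1.    ]]), 'T_tool_cam': array([[-0.0003, -0.9587, -0.2844,  0.0719],
       [ 1.    , -0.0003,  0.0002,  0.0002],
       [-0.0003, -0.2844,  0.9587, -0.1419],
       [ 0.    ,  0.    ,  0.    ,  1.    ]])}
{'time_s': 0.1, 'qpos': array([ 1.0385,  0.4941,  1.346 , -0.    ,  1.3025, -0.0955]), 'joint_velocities': array([ 0.0002, -0.0012, -0.002 , -0.0007,  0.0006, -0.    ]), 'joint_efforts': array([  0.0014, -88.3572, -38.4562,  -0.0004,   0.0052,   0.0002]), 'tcp_pos': array([0.2643, 0.566 , 0.2308]), 'tool_rot': array([-0.6806, -3.0667,  0.0016]), 'contact_force': array([-0.0301,  0.4167,  0.3831]), 'torque': array([ 0.0383, -0.0327,  0.0112]), 'grip_force': 0.0, 'width': 0.08506229346805433}
```

View pics/scene.png

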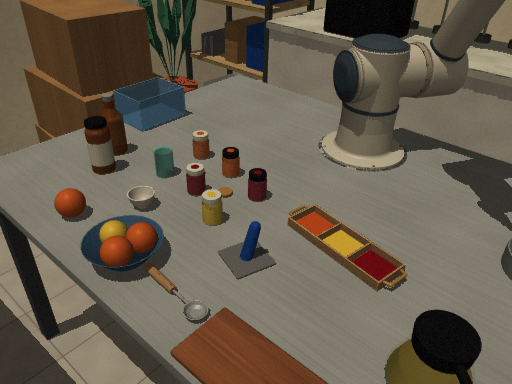

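View pics/top.png

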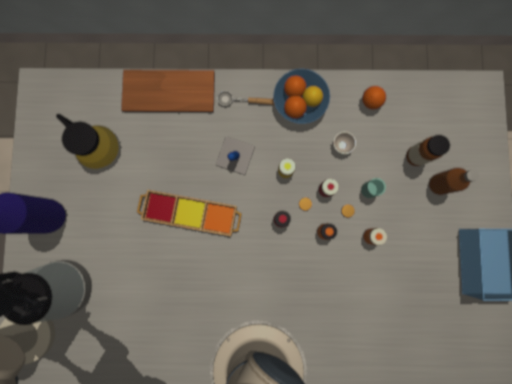

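Top view: white-lid jars yellow (287,167), red (330,187), orange (376,237). Black-lid jars are at (282,219) and (327,231), the empty jar at (374,188), the peg plate at (236,155), and the liners red/yellow/orange at (160,208)/(190,213)/(220,218).

```bash
cat > m.py <<'E'
from h import *
im=np.load("top_im.npy");d=np.load("top.npy");c=cam("top")
hsv=cv2.cvtColor(im,cv2.COLOR_BGR2HSV);H,S,V=[hsv[...,i].astype(int) for i in range(3)]
def blob(m,u,v,r,k=0):
    w=np.zeros(m.shape,bool);w[v-r:v+r+1,u-r:u+r+1]=1
    n,l,s,ce=cv2.connectedComponentsWithStats((m&w).astype(np.uint8))
    i=1+np.argmax(s[1:,4]);return ce[i],s[i,4],(l==i).astype(np.uint8)
# lids: white, plus sticker
for n,u,v in(("yellow",287,167),("red",330,187),("orange",376,237)):
    m=(S<60)&(V>150); ce,a,mm=blob(m,u,v,12)
    cn,_=cv2.findContours(mm,0,2);(x,y),r=cv2.minEnclosingCircle(max(cn,key=len))
    st,a2,_=blob((S>120),u,v,6)
    print(n,ce,a,(x,y),r,"lid",ray(c,x,y,.08),"stk",st,a2,ray(c,*st,.08))
for n,u,v in(("oldred",282,219),("oldorange",327,231)):
    st,a2,_=blob((S>120)&(V>90),u,v-0,7);print(n,st,a2,ray(c,*st,.08))
for n,u,v,h in(("red",160,208,(H<6)|(H>174)),("yellow",190,213,(H>24)&(H<34)),("orange",220,218,(H>6)&(H<16))):
    ce,a,mm=blob(h&(S>200)&(V>120),u,v,20);cn,_=cv2.findContours(mm,0,2)
    print(n,ce,a,ray(c,*ce,.008),cv2.minAreaRect(max(cn,key=len)))
ce,a,mm=blob((H>75)&(H<95)&(S>60),374,188,15);print("empty",ce,a,ray(c,*ce,.05))
print(hsv[140:175:4,236],hsv[188,366:386:3])
p,a,mm=blob((H>100)&(H<125)&(S>150),233,156,18);print("peg",p,a,np.argwhere(mm)[[0,-1]],ray(c,*p,.06))
cv2.imwrite("pics/crop.png",np.hstack([cv2.resize(im[130:185,205:265],None,fx=6,fy=6),cv2.resize(im[165:220,345:405],None,fx=6,fy=6)]))
E
python3 m.py
```

```text
yellow [286.9708 165.4015] 137 (287.0, 165.5) 7.826338291168213 lid [ 0.6118 -0.083   0.08  ] stk [287.1923 165.8077] 26 [ 0.6109 -0.0836  0.08  ]
red [330.641  185.7692] 156 (330.8333435058594, 185.6666717529297) 8.173556327819824 lid [ 0.552  -0.2129  0.08  ] stk [330.1579 186.1579] 19 [ 0.5505 -0.2109  0.08  ]
orange [378.9149 236.0213] 141 (379.07318115234375, 236.1219482421875) 8.347475051879883 lid [ 0.4045 -0.3514  0.08  ] stk [378.5714 236.2286] 35 [ 0.4042 -0.35    0.08  ]
oldred [282.2885 218.2885] 52 [ 0.4545 -0.069   0.08  ]
oldorange [328.9104 231.0896] 67 [ 0.4181 -0.2053  0.08  ]
red [158.113  207.9652] 345 [0.4867 0.3171 0.008 ] ((160.05767822265625, 207.2115478515625), (20.984424591064453, 21.1805419921875), 11.309932708740234)
yellow [181.1628 218.4651] 43 [0.4542 0.2436 0.008 ] ((182.5, 218.0), (8.0, 11.0), 90.0)
orange [218.375  218.0056] 536 [0.4565 0.1269 0.008 ] ((218.38462829589844, 218.076904296875), (23.533935546875, 23.141704559326172), 11.309932708740234)
empty [375.0206 187.0928] 194 [ 0.5522 -0.353   0.05  ]
[[ 16  29 132]
 [ 16  29 132]
 [ 16  29 131]
 [111 133  86]
 [108 186  67]
 [114  23  55]
 [ 13  27  86]
 [ 15  29 123]
 [ 18  28 119]] [[ 77  57  63]
 [ 76  62 140]
 [ 77  63 146]
 [ 76  63 137]
 [ 77  69  93]
 [ 78  70  91]
 [ 73  53 131]]
peg [232.9796 155.5714] 49 [[152 235]
 [159 232]] [0.645  0.0801 0.06  ]
```

View pics/crop.png

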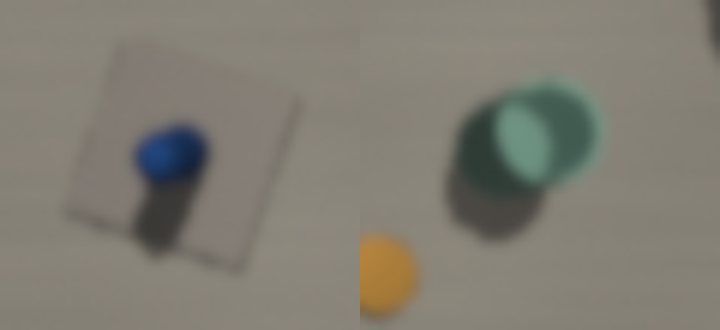

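```bash
cat > m2.py <<'E'
from m import *
print("-----")
m=(S>190)&(V>90)&((H<40)|(H>170));w=np.zeros(m.shape,bool);w[185:242,130:248]=1
for n,h in(("red",(H<6)|(H>172)),("yellow",(H>17)&(H<40)),("orange",(H>=6)&(H<=15))):
    mm=(h&m&w).astype(np.uint8);mm=cv2.morphologyEx(mm,cv2.MORPH_OPEN,np.ones((5,5)))
    cn,_=cv2.findContours(mm,0,2);r=cv2.minAreaRect(max(cn,key=cv2.contourArea));print(n,r,ray(c,*r[0],.008))
print("empty",ray(c,376.3,187,.08))
P=[ray(c,205+x/6-.4,130+y/6-.4,.006) for x,y in((122,40),(300,97),(240,272),(65,210))]
print("plate",P,np.mean(P,0),"left dir",(P[0]+P[3]-P[1]-P[2])/2)
print("tip top",ray(c,205+145/6-.4,130+157/6-.4,.097))
si=np.load("scene_im.npy");cs=cam("scene")
h2=cv2.cvtColor(si,cv2.COLOR_BGR2HSV).astype(int);b=(h2[...,0]>100)&(h2[...,0]<130)&(h2[...,1]>150);b[:, :235]=0;b[:,275:]=0;b[:215]=0;b[270:]=0
yy,xx=np.nonzero(b);print(yy.min(),yy.max(),xx[yy<yy.min()+4].mean(),"tip scene",ray(cs,xx[yy<yy.min()+4].mean(),yy.min()+2,.097))
cv2.imwrite("pics/crop2.png",cv2.resize(si[205:280,205:285],None,fx=7,fy=7,interpolation=2))
E
python3 m2.py | sed -n '/-----/,$p'
```

```text
-----
red ((159.9840087890625, 207.08799743652344), (22.539567947387695, 22.360681533813477), 10.304845809936523) [0.4895 0.3114 0.008 ]
yellow ((189.19229125976562, 212.53848266601562), (24.122283935546875, 23.73004722595215), 11.309932708740234) [0.473  0.2189 0.008 ]
orange ((218.51925659179688, 217.9038543701172), (24.514514923095703, 24.318397521972656), 11.309932708740234) [0.4568 0.1264 0.008 ]
empty [ 0.5489 -0.3474  0.08  ]
plate [array([0.7191, 0.1109, 0.006 ]), array([0.6885, 0.0152, 0.006 ]), array([0.5938, 0.0462, 0.006 ]), array([0.6265, 0.1397, 0.006 ])] [0.657 0.078 0.006] left dir [0.0317 0.0946 0.    ]
tip top [0.6368 0.0898 0.097 ]
221 260 254.8695652173913 tip scene [0.6418 0.0896 0.097 ]
```

View pics/crop2.png

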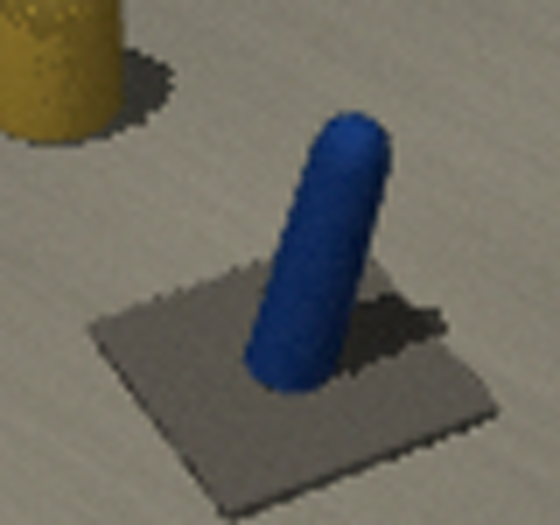

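Tip is at about (0.639,0.090). The peg leans to 161°, roughly -x, from the plate centre (0.657,0.078); in the scene crop the tip is at (352,120). The carrier x axis is at about -10°, so I'll put the tool y axis along it and go to the orange jar.

Emit:
{"fn": "servo_tool", "kwargs": {
  "rows": [
    [85,-30,0,0,0,0,7],
    [85,-30,0,0,0,0,7],
    [85,-30,0,0,0,0,7],
    [85,-30,0,0,0,0,7],
    [85,-30,0,0,0,0,7],
    [85,-30,0,0,0,0,7],
    [85,-30,0,0,0,0,7],
    [85,-30,0,0,0,0,7]
  ],
  "grip_force": 40
}}

```text
time_s: 0.77
tcp_pos: [0.415, 0.3895, 0.2309]
tool_rot: [2.048, 2.382, -0.001]
contact_force: [0.7, 0.0, -0.1]
width: 0.0848
grip_force: 0.0
```

Emit:
{"fn": "servo_tool", "kwargs": {
  "rows": [
    [85,-38,12,0,0,0,7],
    [85,-38,12,0,0,0,7],
    [85,-38,12,0,0,0,5],
    [85,-38,12,0,0,0,0],
    [85,-38,12,0,0,0,0],
    [85,-38,12,0,0,0,0],
    [85,-38,12,0,0,0,0],
    [85,-38,12,0,0,0,0]
  ]
}}

```text
time_s: 1.43
tcp_pos: [0.4795, 0.0793, 0.2312]
tool_rot: [-2.407, -2.019, 0.0]
contact_force: [1.7, -0.5, -0.1]
width: 0.0849
grip_force: 0.0
```

```bash
cat > g.py <<'E'
# usage: g.py x y z yaw : remaining move in tool axes (mm) and yaw error
from h import *;import sys
s=bot.get_state();Rm=rot(s["tool_rot"]);t=np.array([float(a) for a in sys.argv[1:4]])
d=Rm.T@(t-s["tcp_pos"])*1000
ang=np.degrees(np.arctan2(Rm[1,0],Rm[0,0]))
print("t",s["time_s"],"tcp",s["tcp_pos"],"d",d,"xyaw",ang,"z",Rm[:,2],"w",s["width"],"F",s["contact_force"],"q",s["qpos"])
E
python3 g.py .404 -.351 .022
```

```text
t 1.4333 tcp [0.4795 0.0793 0.2312] d [-436.8694    0.497   209.2205] xyaw 79.98508961123154 z [-0.0002  0.     -1.    ] w 0.08488278640323374 F [ 1.7004 -0.5323 -0.1048] q [0.0409 0.2994 1.678  0.     1.1643 0.2157]
```

Emit:
{"fn": "servo_tool", "kwargs": {
  "rows": [
    [85,-38,0,10,0,0,0],
    [85,-38,0,10,0,0,0],
    [85,-38,0,10,0,0,0],
    [85,-38,0,10,0,0,0],
    [85,-38,0,10,0,0,0],
    [85,-38,0,10,0,0,0],
    [85,-38,0,10,0,0,0],
    [85,-38,0,10,0,0,0]
  ]
}}

```text
time_s: 2.1
tcp_pos: [0.4261, -0.2199, 0.1507]
tool_rot: [-2.407, -2.019, -0.0]
contact_force: [1.2, -0.6, 0.5]
width: 0.0852
grip_force: 0.0
```

Emit:
{"fn": "servo_tool", "kwargs": {
  "rows": [
    [85,-38,0,0,0,0,0],
    [85,-38,0,0,0,0,0],
    [85,-38,0,0,0,0,0],
    [85,-19,0,0,0,0,0],
    [85,0,0,10,0,0,0],
    [85,0,0,10,0,0,0],
    [85,0,0,10,0,0,0],
    [85,0,0,0,0,0,0]
  ]
}}

```text
time_s: 2.77
tcp_pos: [0.403, -0.3471, 0.119]
tool_rot: [-2.403, -2.017, 0.0]
contact_force: [-1.1, -0.5, 0.5]
width: 0.0851
grip_force: 0.0
```

```bash
python3 g.py .404 -.351 .022; python3 - <<'E'
from h import *
im,d=bot.get_image("wrist");cv2.imwrite("pics/w1.png",im)
K,Rm,t=cam("wrist");p=Rm.T@(np.array([.404,-.351,.08])-t);p=K@p;print(p/p[2])
E
```

```text
t 2.7667 tcp [ 0.403  -0.3471  0.119 ] d [-3.876   1.9997 96.9782] xyaw 80.02489837247347 z [-0.0027  0.003  -1.    ] w 0.08511301783966617 F [-1.1399 -0.5433  0.5146] q [-0.8235  0.5092  1.6985  0.0001  0.9379 -0.6494]
[259.4443 227.5725   1.    ]
```

View pics/w1.png

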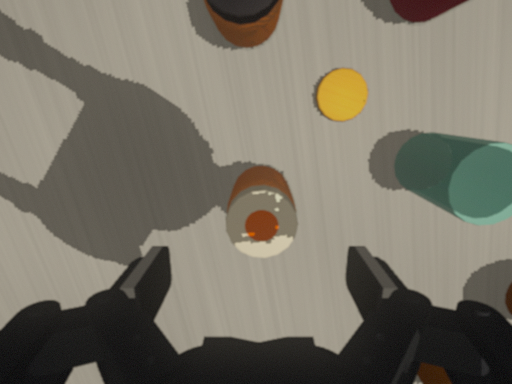

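The orange sticker is at (262,225) where (259,228) was predicted, so the position holds to about 2 mm. Descend, grip, lift.

Emit:
{"fn": "servo_tool", "kwargs": {
  "rows": [
    [85,-3,2,12,0,0,0],
    [85,0,0,12,0,0,0],
    [85,0,0,12,0,0,0],
    [85,0,0,12,0,0,0],
    [85,0,0,12,0,0,0],
    [85,0,0,12,0,0,0],
    [85,0,0,12,0,0,0],
    [85,0,0,12,0,0,0]
  ]
}}

```text
time_s: 3.48
tcp_pos: [0.4056, -0.3521, 0.0246]
tool_rot: [2.406, 2.02, 0.0]
contact_force: [0.5, -0.2, -0.3]
width: 0.0853
grip_force: 0.0
```

Emit:
{"fn": "servo_tool", "kwargs": {
  "rows": [
    [85,0,0,0,0,0,0],
    [50,0,0,0,0,0,0],
    [50,0,0,0,0,0,0],
    [50,0,0,0,0,0,0],
    [50,0,0,0,0,0,0],
    [50,0,0,0,0,0,0],
    [50,0,0,0,0,0,0],
    [50,0,0,0,0,0,0]
  ]
}}

```text
time_s: 4.15
tcp_pos: [0.4056, -0.3526, 0.0263]
tool_rot: [2.406, 2.018, 0.0]
contact_force: [-0.1, 2.4, 5.7]
width: 0.0528
grip_force: 41.2
```

```bash
python3 g.py .457 .1265 .13
```

```text
t 4.15 tcp [ 0.4056 -0.3526  0.0263] d [ 480.6809  -32.5981 -104.0991] xyaw 79.98402368600048 z [ 0.001  -0.0009 -1.    ] w 0.05284172110542837 F [-0.0874  2.4422  5.6627] q [-0.8268  0.6619  1.7541  0.0002  0.7243 -0.6522]
```

Emit:
{"fn": "servo_tool", "kwargs": {
  "rows": [
    [50,0,0,-10,0,0,0],
    [50,0,0,-20,0,0,0],
    [50,0,0,-25,0,0,0],
    [50,0,0,-25,0,0,0],
    [50,10,0,-20,0,0,0],
    [50,20,-1,-5,0,0,0],
    [50,30,-3,0,0,0,0],
    [50,35,-3,0,0,0,0]
  ],
  "grip_force": 60
}}

```text
time_s: 4.82
tcp_pos: [0.4152, -0.258, 0.1319]
tool_rot: [2.406, 2.015, 0.001]
contact_force: [1.6, -0.4, -3.0]
width: 0.0525
grip_force: 63.5
```

Emit:
{"fn": "servo_tool", "kwargs": {
  "rows": [
    [50,38,-3,0,0,0,0],
    [50,38,-3,0,0,0,0],
    [50,38,-3,0,0,0,0],
    [50,38,-3,0,0,0,0],
    [50,38,-3,0,0,0,0],
    [50,38,-3,0,0,0,0],
    [50,38,-3,0,0,0,0],
    [50,38,-3,0,0,0,0]
  ]
}}

```text
time_s: 5.48
tcp_pos: [0.444, 0.0477, 0.1313]
tool_rot: [2.406, 2.018, 0.001]
contact_force: [1.4, -0.9, -3.0]
width: 0.0525
grip_force: 63.5
```

Emit:
{"fn": "servo_tool", "kwargs": {
  "rows": [
    [50,35,-1,0,0,0,0],
    [50,25,-1,0,0,0,0],
    [50,15,0,10,0,0,0],
    [50,6,0,15,0,0,0],
    [50,0,0,15,0,0,0],
    [50,0,0,0,0,0,0],
    [50,0,0,0,0,0,0],
    [50,0,0,0,0,0,0]
  ]
}}

```text
time_s: 6.15
tcp_pos: [0.4566, 0.1257, 0.0913]
tool_rot: [2.407, 2.018, 0.001]
contact_force: [-0.7, -0.9, -3.1]
width: 0.0523
grip_force: 63.8
```

```bash
python3 g.py .457 .1265 .035
```

```text
t 6.15 tcp [0.4566 0.1257 0.0913] d [ 0.8138  0.2469 56.2922] xyaw 79.95125714212165 z [ 0.0007  0.0001 -1.    ] w 0.0523457120202254 F [-0.7287 -0.9427 -3.1411] q [ 0.1426  0.4927  1.8668 -0.      0.7813  0.318 ]
```

Emit:
{"fn": "servo_tool", "kwargs": {
  "rows": [
    [50,1,0,12,0,0,0],
    [50,0,0,15,0,0,0],
    [50,0,0,13,0,0,0],
    [50,0,0,8,0,0,0],
    [50,0,0,4,0,0,0],
    [50,0,0,2,0,0,0],
    [50,0,0,1,0,0,0],
    [50,0,0,0,0,0,0]
  ]
}}

```text
time_s: 6.82
tcp_pos: [0.4568, 0.1269, 0.0357]
tool_rot: [2.407, 2.019, 0.001]
contact_force: [0.4, 0.6, -2.1]
width: 0.0525
grip_force: 64.0
```

Emit:
{"fn": "servo_tool", "kwargs": {
  "rows": [
    [50,0,0,1,0,0,0],
    [50,0,0,1,0,0,0],
    [50,0,0,0,0,0,0],
    [50,0,0,0,0,0,0],
    [50,0,0,0,0,0,0],
    [50,0,0,0,0,0,0],
    [50,0,0,0,0,0,0],
    [50,0,0,0,0,0,0]
  ]
}}

```text
time_s: 7.48
tcp_pos: [0.4569, 0.127, 0.0343]
tool_rot: [2.406, 2.018, 0.002]
contact_force: [-4.3, -0.6, 19.9]
width: 0.0527
grip_force: 66.2
```

Contact with the liner. Release and rise.

Emit:
{"fn": "servo_tool", "kwargs": {
  "rows": [
    [60,0,0,0,0,0,0],
    [75,0,0,0,0,0,0],
    [85,0,0,0,0,0,0],
    [85,0,0,0,0,0,0],
    [85,0,0,0,0,0,0],
    [85,0,0,-10,0,0,0],
    [85,0,0,-20,0,0,0],
    [85,0,0,-30,0,0,0]
  ],
  "grip_force": 40
}}

```text
time_s: 8.15
tcp_pos: [0.4552, 0.1267, 0.0924]
tool_rot: [-2.406, -2.017, 0.005]
contact_force: [0.1, 0.3, 0.3]
width: 0.085
grip_force: 0.0
```

```bash
python3 g.py .611 -.083 .13
```

```text
t 8.15 tcp [0.4552 0.1267 0.0924] d [-179.4172  189.7828  -38.0696] xyaw 79.97046521118976 z [-0.0039 -0.0006 -1.    ] w 0.08495278730345142 F [0.1348 0.2538 0.2799] q [ 0.145   0.4912  1.8647 -0.      0.7896  0.3201]
```

Emit:
{"fn": "servo_tool", "kwargs": {
  "rows": [
    [85,0,0,-30,0,0,0],
    [85,-25,27,-8,0,0,0],
    [85,-26,27,0,0,0,0],
    [85,-26,27,0,0,0,0],
    [85,-26,27,0,0,0,0],
    [85,-26,27,0,0,0,0],
    [85,-26,27,0,0,0,0],
    [85,-24,28,0,0,0,0]
  ]
}}

```text
time_s: 8.82
tcp_pos: [0.6129, -0.0844, 0.1312]
tool_rot: [-2.407, -2.018, 0.001]
contact_force: [1.2, 0.5, 0.1]
width: 0.085
grip_force: 0.0
```

Emit:
{"fn": "servo_tool", "kwargs": {
  "rows": [
    [85,0,0,0,0,0,0],
    [85,0,0,12,0,0,0],
    [85,0,0,12,0,0,0],
    [85,0,0,0,0,0,0],
    [85,0,0,0,0,0,0],
    [85,0,0,0,0,0,0],
    [85,0,0,0,0,0,0],
    [85,0,0,0,0,0,0]
  ]
}}

```text
time_s: 9.48
tcp_pos: [0.6126, -0.0822, 0.1078]
tool_rot: [2.406, 2.019, 0.001]
contact_force: [-0.1, -0.4, -0.5]
width: 0.0849
grip_force: 0.0
```

```bash
cat > w.py <<'E'
from h import *;import sys
c=cam("wrist");im,d=bot.get_image("wrist");np.save("w_im",im);cv2.imwrite("pics/"+sys.argv[1]+".png",im)
K,Rm,t=c
hsv=cv2.cvtColor(im,cv2.COLOR_BGR2HSV)
m=((hsv[...,1]>150)&(hsv[...,2]>90)).astype(np.uint8);m[:195]=0;m[262:]=0;m[:,:180]=0;m[:,340:]=0
n,l,s,ce=cv2.connectedComponentsWithStats(m)
for i in range(1,n):
    if s[i,4]>60: print(ce[i],s[i],ray(c,*ce[i],.08))
E
python3 w.py w2;python3 g.py .611 -.083 .025
```

```text
[255.4642 230.4518] [239 215  34  32 881] [ 0.6115 -0.0824  0.08  ]
t 9.5333 tcp [ 0.6126 -0.0823  0.1078] d [-0.9792 -1.5385 82.7915] xyaw 79.99362732591574 z [ 0.0007 -0.0002 -1.    ] w 0.08504056789407292 F [-0.7755 -0.4062  0.1586] q [-0.2301  0.6196  1.4934 -0.0001  1.0278 -0.0554]
```

Emit:
{"fn": "servo_tool", "kwargs": {
  "rows": [
    [85,0,-1,12,0,0,0],
    [85,0,0,12,0,0,0],
    [85,0,0,13,0,0,0],
    [85,0,0,13,0,0,0],
    [85,0,0,13,0,0,0],
    [85,0,0,12,0,0,0],
    [85,0,0,8,0,0,0],
    [85,0,0,0,0,0,0]
  ]
}}

```text
time_s: 10.2
tcp_pos: [0.6104, -0.082, 0.0224]
tool_rot: [-2.405, -2.017, 0.003]
contact_force: [-0.5, 0.2, -0.3]
width: 0.0852
grip_force: 0.0
```

Emit:
{"fn": "servo_tool", "kwargs": {
  "rows": [
    [50,0,0,0,0,0,0],
    [50,0,0,0,0,0,0],
    [50,0,0,0,0,0,0],
    [50,0,0,0,0,0,0],
    [50,0,0,0,0,0,0],
    [50,0,0,0,0,0,0],
    [50,0,0,0,0,0,0],
    [50,0,0,0,0,0,0]
  ]
}}

```text
time_s: 10.87
tcp_pos: [0.6119, -0.0824, 0.0253]
tool_rot: [2.406, 2.018, 0.001]
contact_force: [0.0, 0.7, 6.2]
width: 0.053
grip_force: 41.7
```

```bash
python3 g.py .473 .2195 .14
```

```text
t 10.8667 tcp [ 0.6119 -0.0824  0.0253] d [ 273.0602 -189.1679 -115.0177] xyaw 79.9742343670557 z [ 0.0014 -0.0003 -1.    ] w 0.052979582737529604 F [0.0218 0.6686 6.2239] q [-0.2305  0.7324  1.5474 -0.      0.8603 -0.0555]
```

Emit:
{"fn": "servo_tool", "kwargs": {
  "rows": [
    [50,0,0,-12,0,0,0],
    [50,0,0,-25,0,0,0],
    [50,0,0,-30,0,0,0],
    [50,0,0,-30,0,0,0],
    [50,5,-3,-18,0,0,0],
    [50,15,-10,0,0,0,0],
    [50,25,-18,0,0,0,0],
    [50,29,-20,0,0,0,0]
  ],
  "grip_force": 60
}}

```text
time_s: 11.53
tcp_pos: [0.5734, -0.0, 0.1396]
tool_rot: [2.408, 2.016, 0.001]
contact_force: [0.7, 0.5, -2.8]
width: 0.0526
grip_force: 63.5
```

Emit:
{"fn": "servo_tool", "kwargs": {
  "rows": [
    [50,29,-20,0,0,0,0],
    [50,29,-20,0,0,0,0],
    [50,29,-20,0,0,0,0],
    [50,29,-20,0,0,0,0],
    [50,29,-20,0,0,0,0],
    [50,25,-18,0,0,0,0],
    [50,19,-13,0,0,0,0],
    [50,10,-7,0,0,0,0]
  ]
}}

```text
time_s: 12.2
tcp_pos: [0.4704, 0.2218, 0.1391]
tool_rot: [-2.404, -2.021, 0.001]
contact_force: [-0.6, -0.1, -2.4]
width: 0.0527
grip_force: 63.5
```

Emit:
{"fn": "servo_tool", "kwargs": {
  "rows": [
    [50,0,0,0,0,0,0],
    [50,0,0,10,0,0,0],
    [50,0,0,15,0,0,0],
    [50,0,0,15,0,0,0],
    [50,0,0,5,0,0,0],
    [50,0,0,0,0,0,0],
    [50,0,0,0,0,0,0],
    [50,0,0,0,0,0,0]
  ]
}}

```text
time_s: 12.87
tcp_pos: [0.4734, 0.2192, 0.0948]
tool_rot: [2.407, 2.018, 0.001]
contact_force: [0.3, 1.1, -1.7]
width: 0.0522
grip_force: 63.4
```

```bash
python3 g.py .473 .2195 .0345
```

```text
t 12.8667 tcp [0.4734 0.2192 0.0948] d [ 0.2371 -0.4805 60.2504] xyaw 79.93762679872717 z [ 0.0007  0.0002 -1.    ] w 0.05220249578589406 F [ 0.3467  1.0837 -1.6505] q [ 0.3191  0.534   1.7481 -0.0001  0.8587  0.4948]
```

Emit:
{"fn": "servo_tool", "kwargs": {
  "rows": [
    [50,0,0,12,0,0,0],
    [50,0,0,15,0,0,0],
    [50,0,0,15,0,0,0],
    [50,0,0,10,0,0,0],
    [50,0,0,4,0,0,0],
    [50,0,0,2,0,0,0],
    [50,0,0,1,0,0,0],
    [50,0,0,0,0,0,0]
  ]
}}

```text
time_s: 13.53
tcp_pos: [0.4732, 0.2196, 0.0357]
tool_rot: [2.407, 2.019, 0.001]
contact_force: [0.4, -0.5, -1.9]
width: 0.0525
grip_force: 63.5
```

Emit:
{"fn": "servo_tool", "kwargs": {
  "rows": [
    [50,0,0,1,0,0,0],
    [50,0,0,1,0,0,0],
    [50,0,0,1,0,0,0],
    [50,0,0,0,0,0,0],
    [50,0,0,0,0,0,0],
    [50,0,0,0,0,0,0],
    [50,0,0,0,0,0,0],
    [50,0,0,0,0,0,0]
  ]
}}

```text
time_s: 14.2
tcp_pos: [0.4732, 0.2196, 0.0334]
tool_rot: [2.407, 2.019, 0.002]
contact_force: [-4.0, -0.7, 18.9]
width: 0.0527
grip_force: 65.5
```

Emit:
{"fn": "servo_tool", "kwargs": {
  "rows": [
    [60,0,0,0,0,0,0],
    [75,0,0,0,0,0,0],
    [85,0,0,0,0,0,0],
    [85,0,0,0,0,0,0],
    [85,0,0,0,0,0,0],
    [85,0,0,-10,0,0,0],
    [85,0,0,-25,0,0,0],
    [85,0,0,-30,0,0,0]
  ],
  "grip_force": 40
}}

```text
time_s: 14.87
tcp_pos: [0.4718, 0.2191, 0.0974]
tool_rot: [-2.406, -2.018, 0.005]
contact_force: [0.4, 0.2, -0.1]
width: 0.0849
grip_force: 0.0
```

```bash
python3 g.py .551 -.212 .135
```

```text
t 14.8667 tcp [0.4718 0.2191 0.0974] d [-410.7691  152.9701  -37.3968] xyaw 79.9719072126987 z [-0.0031 -0.0011 -1.    ] w 0.08493361746208791 F [ 0.4271  0.2302 -0.1049] q [ 0.3199  0.5297  1.7463 -0.      0.8689  0.495 ]
```

Emit:
{"fn": "servo_tool", "kwargs": {
  "rows": [
    [85,0,0,-30,0,0,0],
    [85,-30,12,-8,0,0,0],
    [85,-36,13,0,0,0,0],
    [85,-36,13,0,0,0,0],
    [85,-36,13,0,0,0,0],
    [85,-36,13,0,0,0,0],
    [85,-36,13,0,0,0,0],
    [85,-36,13,0,0,0,0]
  ]
}}

```text
time_s: 15.53
tcp_pos: [0.5185, -0.0403, 0.1361]
tool_rot: [2.407, 2.019, 0.0]
contact_force: [2.0, 0.5, 0.2]
width: 0.0853
grip_force: 0.0
```

Emit:
{"fn": "servo_tool", "kwargs": {
  "rows": [
    [85,-36,13,0,0,0,0],
    [85,-36,13,0,0,0,0],
    [85,-36,13,0,0,0,0],
    [85,-36,13,0,0,0,0],
    [85,-20,10,0,0,0,0],
    [85,0,0,12,0,0,0],
    [85,0,0,12,0,0,0],
    [85,0,0,0,0,0,0]
  ]
}}

```text
time_s: 16.2
tcp_pos: [0.5501, -0.2107, 0.1101]
tool_rot: [-2.406, -2.016, 0.002]
contact_force: [-1.4, 1.2, 0.2]
width: 0.0852
grip_force: 0.0
```

```bash
python3 w.py w3;python3 g.py .551 -.212 .022
```

```text
[257.7794 226.3201] [243 213  32  30 603] [ 0.5505 -0.2093  0.08  ]
[200.3436 258.6012] [185 255  32   7 163] [ 0.5104 -0.2247  0.08  ]
t 16.25 tcp [ 0.5504 -0.2105  0.111 ] d [-1.3728  1.023  89.0088] xyaw 79.95289686822666 z [-0.0017  0.0009 -1.    ] w 0.08470566359202322 F [ 0.3375 -0.1816  0.1173] q [-0.4667  0.5836  1.5635  0.      0.9965 -0.2913]
```

Emit:
{"fn": "servo_tool", "kwargs": {
  "rows": [
    [85,1,0,12,0,0,0],
    [85,0,0,13,0,0,0],
    [85,0,0,13,0,0,0],
    [85,0,0,13,0,0,0],
    [85,0,0,13,0,0,0],
    [85,0,0,13,0,0,0],
    [85,0,0,9,0,0,0],
    [85,0,0,0,0,0,0]
  ]
}}

```text
time_s: 16.92
tcp_pos: [0.5508, -0.2092, 0.0246]
tool_rot: [-2.405, -2.018, 0.001]
contact_force: [-0.8, -0.3, -0.1]
width: 0.0852
grip_force: 0.0
```

Emit:
{"fn": "servo_tool", "kwargs": {
  "rows": [
    [50,0,0,0,0,0,0],
    [50,0,0,0,0,0,0],
    [50,0,0,0,0,0,0],
    [50,0,0,0,0,0,0],
    [50,0,0,0,0,0,0],
    [50,0,0,0,0,0,0],
    [50,0,0,0,0,0,0],
    [50,0,0,0,0,0,0]
  ]
}}

```text
time_s: 17.58
tcp_pos: [0.5518, -0.2099, 0.0266]
tool_rot: [2.406, 2.018, 0.001]
contact_force: [-1.3, 1.7, 9.7]
width: 0.0529
grip_force: 40.5
```

```bash
python3 g.py .4895 .312 .14
```

```text
t 17.5833 tcp [ 0.5518 -0.2099  0.0266] d [ 503.051  -152.0872 -113.8751] xyaw 79.97303404629997 z [ 0.0015 -0.0007 -1.    ] w 0.05287340836725024 F [-1.2504  1.6519  9.6852] q [-0.4647  0.7058  1.6183  0.0001  0.8159 -0.2897]
```

Emit:
{"fn": "servo_tool", "kwargs": {
  "rows": [
    [50,0,0,-12,0,0,0],
    [50,0,0,-25,0,0,0],
    [50,0,0,-30,0,0,0],
    [50,0,0,-30,0,0,0],
    [50,6,-2,-18,0,0,0],
    [50,18,-6,0,0,0,0],
    [50,30,-9,0,0,0,0],
    [50,36,-11,0,0,0,0]
  ],
  "grip_force": 60
}}

```text
time_s: 18.25
tcp_pos: [0.5396, -0.1166, 0.1418]
tool_rot: [2.408, 2.015, 0.002]
contact_force: [0.7, 1.6, -3.8]
width: 0.0522
grip_force: 63.8
```

Emit:
{"fn": "servo_tool", "kwargs": {
  "rows": [
    [50,37,-11,0,0,0,0],
    [50,37,-11,0,0,0,0],
    [50,37,-11,0,0,0,0],
    [50,37,-11,0,0,0,0],
    [50,37,-11,0,0,0,0],
    [50,37,-11,0,0,0,0],
    [50,37,-11,0,0,0,0],
    [50,37,-11,0,0,0,0]
  ]
}}

```text
time_s: 18.92
tcp_pos: [0.5037, 0.1924, 0.1414]
tool_rot: [2.407, 2.019, 0.001]
contact_force: [1.8, 0.2, -2.5]
width: 0.0527
grip_force: 63.8
```

Emit:
{"fn": "servo_tool", "kwargs": {
  "rows": [
    [50,37,-11,0,0,0,0],
    [50,35,-11,0,0,0,0],
    [50,27,-8,0,0,0,0],
    [50,14,-4,0,0,0,0],
    [50,4,-2,0,0,0,0],
    [50,0,0,0,0,0,0],
    [50,0,0,0,0,0,0],
    [50,0,0,0,0,0,0]
  ]
}}

```text
time_s: 19.58
tcp_pos: [0.4894, 0.3107, 0.1405]
tool_rot: [2.408, 2.017, -0.001]
contact_force: [1.3, -0.6, -4.2]
width: 0.0522
grip_force: 63.8
```

```bash
python3 g.py .4895 .312 .0345
```

```text
t 19.5833 tcp [0.4894 0.3107 0.1405] d [  1.3467  -0.116  105.9792] xyaw 79.90465486347189 z [-0.0002 -0.0004 -1.    ] w 0.052191763266491 F [ 1.3387 -0.6161 -4.1577] q [ 0.4628  0.5331  1.5631 -0.0003  1.0457  0.6391]
```

Emit:
{"fn": "servo_tool", "kwargs": {
  "rows": [
    [50,1,0,12,0,0,0],
    [50,0,0,20,0,0,0],
    [50,0,0,22,0,0,0],
    [50,0,0,22,0,0,0],
    [50,0,0,15,0,0,0],
    [50,0,0,8,0,0,0],
    [50,0,0,4,0,0,0],
    [50,0,0,0,0,0,0]
  ]
}}

```text
time_s: 20.25
tcp_pos: [0.4895, 0.3123, 0.037]
tool_rot: [-2.408, -2.018, 0.001]
contact_force: [-0.9, -0.3, -2.4]
width: 0.0528
grip_force: 63.8
```

Emit:
{"fn": "servo_tool", "kwargs": {
  "rows": [
    [50,0,0,1,0,0,0],
    [50,0,0,1,0,0,0],
    [50,0,0,1,0,0,0],
    [50,0,0,0,0,0,0],
    [50,0,0,0,0,0,0],
    [50,0,0,0,0,0,0],
    [50,0,0,0,0,0,0],
    [50,0,0,0,0,0,0]
  ]
}}

```text
time_s: 20.92
tcp_pos: [0.4897, 0.3132, 0.0347]
tool_rot: [2.407, 2.019, 0.001]
contact_force: [0.1, 0.0, 5.0]
width: 0.0525
grip_force: 64.6
```

Emit:
{"fn": "servo_tool", "kwargs": {
  "rows": [
    [60,0,0,0,0,0,0],
    [75,0,0,0,0,0,0],
    [85,0,0,0,0,0,0],
    [85,0,0,0,0,0,0],
    [85,0,0,0,0,0,0],
    [85,0,0,-10,0,0,0],
    [85,0,0,-25,0,0,0],
    [85,0,0,-35,0,0,0]
  ],
  "grip_force": 40
}}

```text
time_s: 21.58
tcp_pos: [0.488, 0.3123, 0.1037]
tool_rot: [-2.406, -2.018, 0.007]
contact_force: [0.5, -0.0, 0.2]
width: 0.0851
grip_force: 0.0
```

Emit:
{"fn": "servo_tool", "kwargs": {
  "rows": [
    [85,0,0,-35,0,0,0],
    [85,-20,0,-35,0,0,0],
    [85,-30,20,0,0,0,0],
    [85,-30,20,0,0,0,0],
    [85,-30,20,0,0,0,0],
    [85,-30,20,0,0,0,0],
    [85,-20,15,0,0,0,0],
    [85,0,0,0,0,0,0]
  ]
}}

```text
time_s: 22.25
tcp_pos: [0.5571, 0.135, 0.1752]
tool_rot: [2.409, 2.014, 0.001]
contact_force: [0.1, -0.0, 0.2]
width: 0.0851
grip_force: 0.0
```

```bash
python3 g.py .549 -.3474 .135; python3 - <<'E'
from h import *
c=cam("wrist");K,Rm,t=c;im,d=bot.get_image("wrist");np.save("w_im",im);np.save("w_pose",np.c_[Rm,t]);cv2.imwrite("pics/w4.png",im)
for P in([.639,.0897,.097],[.657,.078,.006]):
    p=K@(Rm.T@(np.array(P)-t));print(p/p[2])
E
```

```text
t 22.25 tcp [0.5571 0.135  0.1752] d [-476.1497   77.5345   40.5054] xyaw 79.78095136607722 z [ 0.0017 -0.0007 -1.    ] w 0.08505135824134287 F [ 0.0859 -0.0009  0.1923] q [ 0.1341  0.4815  1.5452 -0.0011  1.1133  0.313 ]
[367.771  239.6935   1.    ]
[355.8127 211.3466   1.    ]
```

View pics/w4.png

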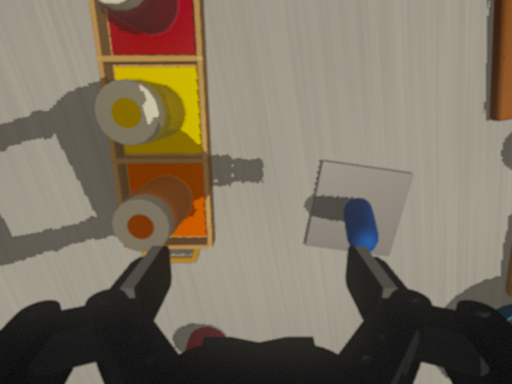

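Jars stand in their matching cells; the peg tip is around (367,245) and its plate corners are at (320,160), (411,172), (390,256), (305,242).

```bash
python3 - <<'E'
from h import *
im=np.load("w_im.npy");W=np.load("w_pose.npy");K,_,_=cam("wrist");c=(K,W[:,:3],W[:,3])
hsv=cv2.cvtColor(im,cv2.COLOR_BGR2HSV).astype(int)
m=((hsv[...,0]>100)&(hsv[...,0]<130)&(hsv[...,1]>140)).astype(np.uint8);m[:190]=0;m[260:]=0;m[:,:330]=0;m[:,385:]=0
yy,xx=np.nonzero(m);print(yy.min(),yy.max())
for y in range(yy.min(),yy.max()+1,5): print(y,xx[yy==y].min(),xx[yy==y].max())
P=[ray(c,u,v,.006) for u,v in((320,160),(411,172),(390,256),(305,242))]
print(np.array(P),np.mean(P,0));e=[P[1]-P[0],P[2]-P[3],P[0]-P[3],P[1]-P[2]];print([np.degrees(np.arctan2(a[1],a[0])) for a in e])
np.save("cand",0)
# projected model: foot & tip for both lean hypotheses, foot at tip - 94*axis
K,Rm,t=c;ct=cam("top")
for lean in (161.5,71.5,-18.5,251.5):
  a=np.radians(lean);ax=np.array([np.cos(a)*np.sin(.2618),np.sin(a)*np.sin(.2618),np.cos(.2618)])
  tip=np.array([.639,.0897,.097]);f=tip-ax*.09
  for C in(c,ct):
    for P in(tip,f):
      p=C[0]@(C[1].T@(P-C[2]));print(lean,p[:2]/p[2],end=' ')
  print(f)
E
```

```text
202 250
202 365 365
207 367 369
212 367 371
217 366 372
222 365 373
227 359 374
232 358 376
237 353 376
242 354 376
247 367 373
[[0.625  0.1418 0.006 ]
 [0.7184 0.1118 0.006 ]
 [0.6911 0.0163 0.006 ]
 [0.5969 0.0513 0.006 ]] [0.6579 0.0803 0.006 ]
[np.float64(-17.759568917201452), np.float64(-20.406759314362453), np.float64(72.77149349371373), np.float64(74.06406457675213)]
161.5 [367.771  239.6935] 161.5 [360.4213 208.285 ] 161.5 [228.8292 155.0239] 161.5 [233.4709 153.7783] [0.6611 0.0823 0.0101]
71.5 [367.771  239.6935] 71.5 [334.762  225.1989] 71.5 [228.8292 155.0239] 71.5 [237.9587 162.9202] [0.6316 0.0676 0.0101]
-18.5 [367.771  239.6935] -18.5 [318.2751 202.4272] -18.5 [228.8292 155.0239] -18.5 [228.6205 167.4244] [0.6169 0.0971 0.0101]
251.5 [367.771  239.6935] 251.5 [344.2556 184.7106] 251.5 [228.8292 155.0239] 251.5 [224.1533 158.2585] [0.6464 0.1118 0.0101]
```

Emit:
{"fn": "servo_tool", "kwargs": {
  "rows": [
    [85,-38,6,5,0,0,0],
    [85,-38,6,5,0,0,0],
    [85,-38,6,5,0,0,0],
    [85,-38,6,5,0,0,0],
    [85,-38,6,5,0,0,0],
    [85,-38,6,5,0,0,0],
    [85,-38,6,5,0,0,0],
    [85,-38,6,5,0,0,0]
  ]
}}

```text
time_s: 22.97
tcp_pos: [0.5491, -0.1696, 0.1346]
tool_rot: [2.406, 2.02, 0.0]
contact_force: [0.6, 0.3, -1.1]
width: 0.0847
grip_force: 0.0
```

Emit:
{"fn": "servo_tool", "kwargs": {
  "rows": [
    [85,-38,6,0,0,0,0],
    [85,-38,6,0,0,0,0],
    [85,-38,6,0,0,0,0],
    [85,-38,6,0,0,0,0],
    [85,-20,5,0,0,0,0],
    [85,0,0,10,0,0,0],
    [85,0,0,10,0,0,0],
    [85,0,0,0,0,0,0]
  ]
}}

```text
time_s: 23.63
tcp_pos: [0.5471, -0.3412, 0.1123]
tool_rot: [-2.404, -2.017, 0.001]
contact_force: [-0.4, 1.0, -1.3]
width: 0.085
grip_force: 0.0
```

```bash
python3 w.py w5;python3 g.py .549 -.3474 .023; python3 - <<'E'
from h import *
K,Rm,t=cam("wrist")
for P in([.549,-.3474,.08],[.549,-.3474,.0]):
    p=K@(Rm.T@(np.array(P)-t));print(p/p[2])
E
```

```text
t 23.6833 tcp [ 0.5474 -0.3411  0.1131] d [-6.1142  2.8865 90.1142] xyaw 80.03814185278544 z [-0.0024  0.0021 -1.    ] w 0.08480293281857743 F [ 0.8157 -0.4697 -0.1413] q [-0.6498  0.6461  1.4137  0.0003  1.0849 -0.4761]
[261.6478 235.4681   1.    ]
[260.9023 198.548    1.    ]
```

View pics/w5.png

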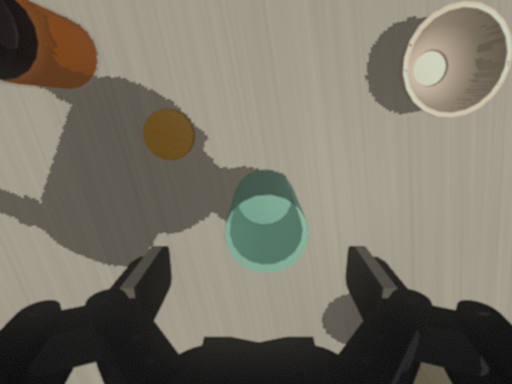

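The empty jar's top disc is at about (266,231), roughly 3 mm from the prediction in each axis. Corrected move: x -3, y +6.

Emit:
{"fn": "servo_tool", "kwargs": {
  "rows": [
    [85,-3,6,5,0,0,0],
    [85,0,0,13,0,0,0],
    [85,0,0,14,0,0,0],
    [85,0,0,14,0,0,0],
    [85,0,0,14,0,0,0],
    [85,0,0,14,0,0,0],
    [85,0,0,11,0,0,0],
    [85,0,0,4,0,0,0]
  ],
  "grip_force": 30
}}

```text
time_s: 24.35
tcp_pos: [0.5533, -0.3462, 0.0238]
tool_rot: [-2.405, -2.019, 0.001]
contact_force: [-0.3, 0.9, -1.0]
width: 0.0853
grip_force: 0.0
```

Emit:
{"fn": "servo_tool", "kwargs": {
  "rows": [
    [85,0,0,0,0,0,0],
    [50,0,0,0,0,0,0],
    [50,0,0,0,0,0,0],
    [50,0,0,0,0,0,0],
    [50,0,0,0,0,0,0],
    [50,0,0,0,0,0,0],
    [50,0,0,0,0,0,0],
    [50,0,0,0,0,0,0]
  ]
}}

```text
time_s: 25.02
tcp_pos: [0.5538, -0.3475, 0.0263]
tool_rot: [2.406, 2.018, 0.001]
contact_force: [0.1, 1.7, 6.3]
width: 0.0525
grip_force: 30.8
```

```bash
python3 g.py .6238 .0926 .19
```

```text
t 25.0167 tcp [ 0.5538 -0.3475  0.0263] d [ 445.4453   -7.5582 -163.9457] xyaw 79.96701199452122 z [ 0.0012 -0.0008 -1.    ] w 0.052522655303704216 F [0.1159 1.7342 6.2987] q [-0.6517  0.7663  1.4481  0.0001  0.9258 -0.4766]
```

Emit:
{"fn": "servo_tool", "kwargs": {
  "rows": [
    [50,0,0,-12,0,0,0],
    [50,0,0,-25,0,0,0],
    [50,0,0,-30,0,0,0],
    [50,0,0,-30,0,0,0],
    [50,8,0,-30,0,0,0],
    [50,20,0,-25,0,0,0],
    [50,30,0,-12,0,0,0],
    [50,37,-1,0,0,0,0]
  ],
  "grip_force": 40
}}

```text
time_s: 25.68
tcp_pos: [0.5703, -0.2546, 0.1939]
tool_rot: [2.404, 2.012, 0.003]
contact_force: [1.1, 1.0, -2.4]
width: 0.0525
grip_force: 41.8
```

Emit:
{"fn": "servo_tool", "kwargs": {
  "rows": [
    [50,38,-1,0,0,0,0],
    [50,38,-1,0,0,0,0],
    [50,38,-1,0,0,0,0],
    [50,38,-1,0,0,0,0],
    [50,38,-1,0,0,0,0],
    [50,38,-1,0,0,0,0],
    [50,38,-1,0,0,0,0],
    [50,34,0,0,0,0,0]
  ]
}}

```text
time_s: 26.35
tcp_pos: [0.6141, 0.0455, 0.1905]
tool_rot: [2.406, 2.019, 0.001]
contact_force: [0.6, -0.2, -1.4]
width: 0.0528
grip_force: 41.7
```

Emit:
{"fn": "servo_tool", "kwargs": {
  "rows": [
    [50,28,0,0,0,0,0],
    [50,16,0,0,0,0,0],
    [50,6,0,0,-3,-0.5,0],
    [50,0,0,0,-4,-0.6,0],
    [50,0,0,0,-4,-0.6,0],
    [50,0,0,0,-3.8,-0.6,0],
    [50,0,0,0,0,0,0],
    [50,0,0,0,0,0,0]
  ]
}}

```text
time_s: 27.02
tcp_pos: [0.6223, 0.0927, 0.1902]
tool_rot: [2.231, 1.872, 0.197]
contact_force: [0.5, 0.1, -1.0]
width: 0.0523
grip_force: 41.9
```

```bash
python3 g.py .6238 .0926 .15; python3 - <<'E'
from h import *
for n in ("scene","wrist"):
    im,_=bot.get_image(n);cv2.imwrite(f"pics/{n}6.png",im if n=="wrist" else cv2.resize(im[120:300,160:360],None,fx=4,fy=3.3))
E
```

```text
t 27.0167 tcp [0.6223 0.0927 0.1902] d [ 1.7364 -8.772  39.1891] xyaw 79.71971693781336 z [ 0.2435 -0.083  -0.9663] w 0.05234343820711973 F [ 0.5384  0.1315 -1.0046] q [ 0.1116  0.453   1.5871 -0.1439  0.8703  0.366 ]
```

View pics/scene6.png

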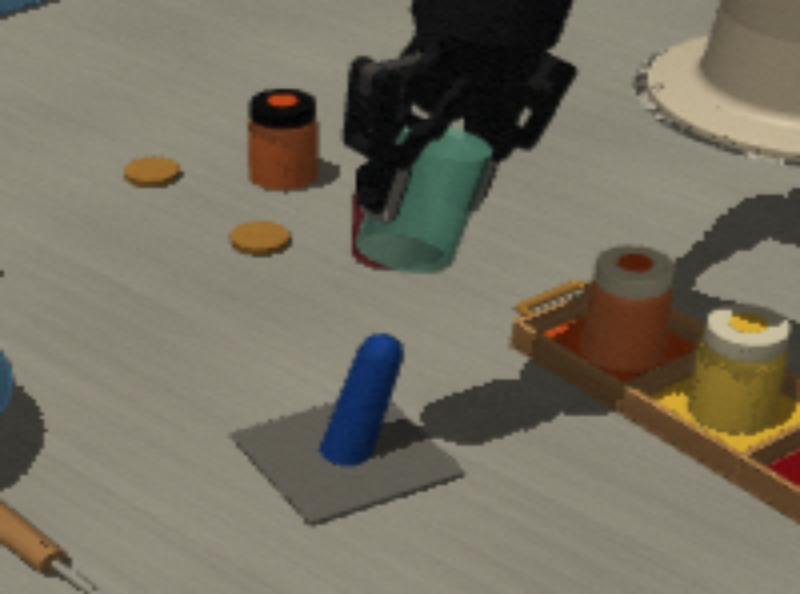

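The jar axis (top (460,140) to rim (405,255)) is parallel to the peg in the scene crop. Next, go onto the peg's axis just above the tip.

Emit:
{"fn": "servo_tool", "kwargs": {
  "rows": [
    [50,1,-3,8,0,0,0],
    [50,1,-3,10,0,0,0],
    [50,0,-3,10,0,0,0],
    [50,0,0,8,0,0,0],
    [50,0,0,3,0,0,0],
    [50,0,0,0,0,0,0],
    [50,0,0,0,0,0,0],
    [50,0,0,0,0,0,0]
  ]
}}

```text
time_s: 27.78
tcp_pos: [0.6246, 0.0926, 0.1495]
tool_rot: [2.23, 1.871, 0.198]
contact_force: [-0.2, 0.2, -0.6]
width: 0.0524
grip_force: 41.9
```

```bash
python3 g.py .6495 .0837 .0477; python3 - <<'E'
from h import *
im,_=bot.get_image("scene");a=cv2.resize(im[180:270,210:310],None,fx=4,fy=4)
im,_=bot.get_image("top");b=cv2.resize(im[130:190,200:260],None,fx=6,fy=6)
cv2.imwrite("pics/s7.png",np.hstack([a,b]))
E
```

```text
t 27.7833 tcp [0.6246 0.0926 0.1495] d [ -0.2522  -0.8308 105.1967] xyaw 79.67986144880467 z [ 0.245  -0.0835 -0.9659] w 0.052367438634831655 F [-0.2112  0.1618 -0.6236] q [ 0.1113  0.5077  1.6256 -0.1578  0.7767  0.3861]
```

View pics/s7.png

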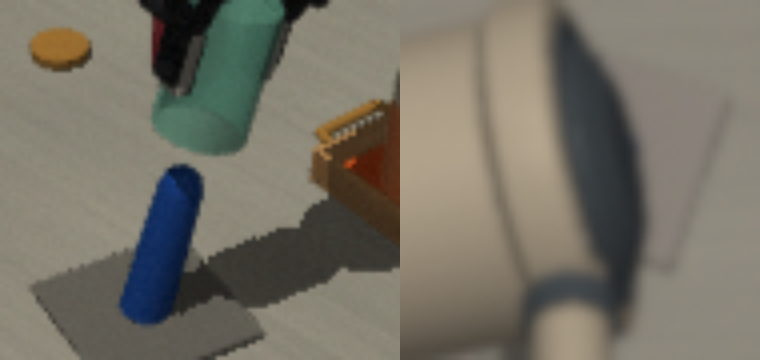

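In the scene crop the jar rim centre (200,125) lies within about 2 mm of the peg's extended axis (195,125). Slide down along the axis.

Emit:
{"fn": "servo_tool", "kwargs": {
  "rows": [
    [50,0,0,8,0,0,0],
    [50,0,0,10,0,0,0],
    [50,0,0,10,0,0,0],
    [50,0,0,10,0,0,0],
    [50,0,0,10,0,0,0],
    [50,0,0,7,0,0,0],
    [50,0,0,0,0,0,0],
    [50,0,0,0,0,0,0]
  ]
}}

```text
time_s: 28.55
tcp_pos: [0.6376, 0.0879, 0.0955]
tool_rot: [2.231, 1.871, 0.197]
contact_force: [-0.4, -0.1, -1.2]
width: 0.0524
grip_force: 41.9
```

Emit:
{"fn": "servo_tool", "kwargs": {
  "rows": [
    [50,0,0,7,0,0,0],
    [50,0,0,8,0,0,0],
    [50,0,0,8,0,0,0],
    [50,0,0,8,0,0,0],
    [50,0,0,6,0,0,0],
    [50,0,0,3,0,0,0],
    [50,0,0,0,0,0,0],
    [50,0,0,0,0,0,0]
  ]
}}

```text
time_s: 29.22
tcp_pos: [0.6475, 0.0846, 0.0573]
tool_rot: [2.231, 1.871, 0.198]
contact_force: [0.1, -0.3, -0.6]
width: 0.0527
grip_force: 41.9
```

```bash
python3 g.py .6495 .0837 .0477
```

```text
t 29.2167 tcp [0.6475 0.0846 0.0573] d [-0.1576 -0.4044  9.8198] xyaw 79.67835892467161 z [ 0.2443 -0.0836 -0.9661] w 0.05270921418881997 F [ 0.1036 -0.3195 -0.5843] q [ 0.093   0.664   1.6425 -0.1875  0.6043  0.4102]
```

No contact, about 8 mm to go; continue slowly.

Emit:
{"fn": "servo_tool", "kwargs": {
  "rows": [
    [50,0,0,2,0,0,0],
    [50,0,0,2,0,0,0],
    [50,0,0,2,0,0,0],
    [50,0,0,0.5,0,0,0],
    [50,0,0,0.5,0,0,0],
    [50,0,0,0,0,0,0],
    [50,0,0,0,0,0,0],
    [50,0,0,0,0,0,0]
  ]
}}

```text
time_s: 29.88
tcp_pos: [0.6493, 0.0841, 0.0508]
tool_rot: [2.231, 1.871, 0.198]
contact_force: [-0.2, -0.1, -1.2]
width: 0.0524
grip_force: 41.9
```

Emit:
{"fn": "servo_tool", "kwargs": {
  "rows": [
    [50,0,0,0.5,0,0,0],
    [50,0,0,0.5,0,0,0],
    [50,0,0,0.5,0,0,0],
    [50,0,0,0,0,0,0],
    [50,0,0,0,0,0,0],
    [50,0,0,0,0,0,0],
    [50,0,0,0,0,0,0],
    [50,0,0,0,0,0,0]
  ]
}}

```text
time_s: 30.55
tcp_pos: [0.6496, 0.084, 0.0501]
tool_rot: [2.23, 1.871, 0.199]
contact_force: [-7.5, 0.9, 15.4]
width: 0.0524
grip_force: 43.5
```

Seated on the tip (15 N). Release and back off along the axis.

Emit:
{"fn": "servo_tool", "kwargs": {
  "rows": [
    [58,0,0,0,0,0,0],
    [62,0,0,0,0,0,0],
    [70,0,0,0,0,0,0],
    [85,0,0,0,0,0,0],
    [85,0,0,0,0,0,0],
    [85,0,0,0,0,0,0],
    [85,0,0,-5,0,0,0],
    [85,0,0,-10,0,0,0]
  ]
}}

```text
time_s: 31.22
tcp_pos: [0.6454, 0.0851, 0.0633]
tool_rot: [2.231, 1.871, 0.196]
contact_force: [-0.3, -0.3, 0.5]
width: 0.0853
grip_force: 0.0
```

Emit:
{"fn": "servo_tool", "kwargs": {
  "rows": [
    [85,0,0,-15,0,0,0],
    [85,0,0,-20,0,0,0],
    [85,0,0,-20,0,0,0],
    [85,0,0,-25,0,0,0],
    [85,0,0,-30,0,0,0],
    [85,0,0,-30,0,0,0],
    [85,0,0,-30,0,0,0],
    [85,0,0,-10,0,0,0]
  ]
}}

```text
time_s: 31.88
tcp_pos: [0.6023, 0.1008, 0.2429]
tool_rot: [2.228, 1.869, 0.205]
contact_force: [1.0, -0.6, 0.4]
width: 0.0849
grip_force: 0.0
```

Emit:
{"fn": "servo_tool", "kwargs": {
  "rows": [
    [85,0,-20,-10,0,0,0],
    [85,0,-25,-5,0,0,0],
    [85,-20,-20,0,0,0,0],
    [85,-30,-10,0,0,0,0],
    [85,-35,0,0,0,0,0],
    [85,-35,0,0,0,0,0],
    [85,-30,0,0,0,0,0],
    [85,0,0,0,0,0,0]
  ]
}}

```text
time_s: 32.55
tcp_pos: [0.4989, -0.0375, 0.2397]
tool_rot: [2.232, 1.867, 0.197]
contact_force: [0.7, 1.0, -1.1]
width: 0.0851
grip_force: 0.0
```

```bash
python3 g.py .6495 .0837 .0477; python3 - <<'E'
from h import *
im,_=bot.get_image("scene");a=cv2.resize(im[120:300,175:415],(800,600));cv2.imwrite("pics/s8.png",a)
im,_=bot.get_image("top");cv2.imwrite("pics/t8.png",cv2.resize(im[120:260,120:400],(800,400)))
E
```

```text
t 32.55 tcp [ 0.4989 -0.0375  0.2397] d [154.2735  74.1566 211.9833] xyaw 79.51859798618226 z [ 0.245  -0.0851 -0.9658] w 0.0851126418667027 F [ 0.6964  0.9767 -1.0928] q [-0.165   0.205   1.8295 -0.0583  0.8491  0.0454]
```

View pics/s8.png

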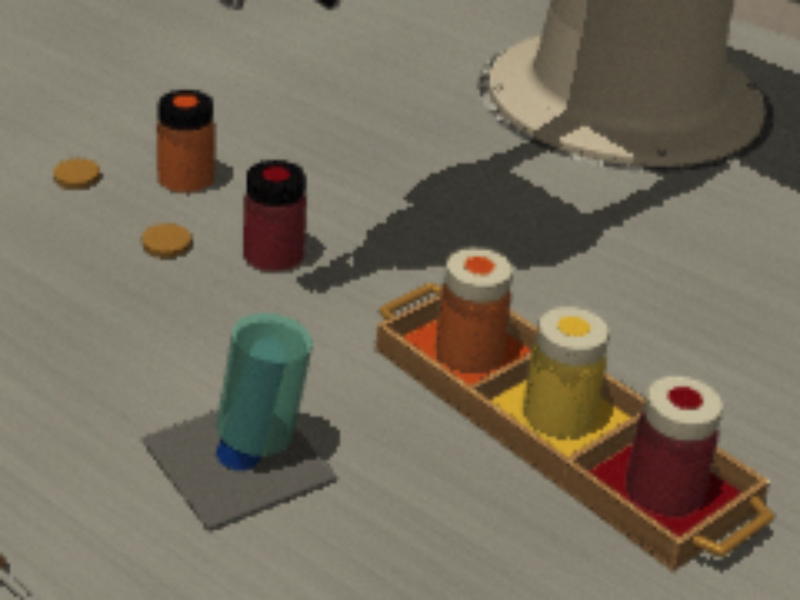

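View pics/t8.png

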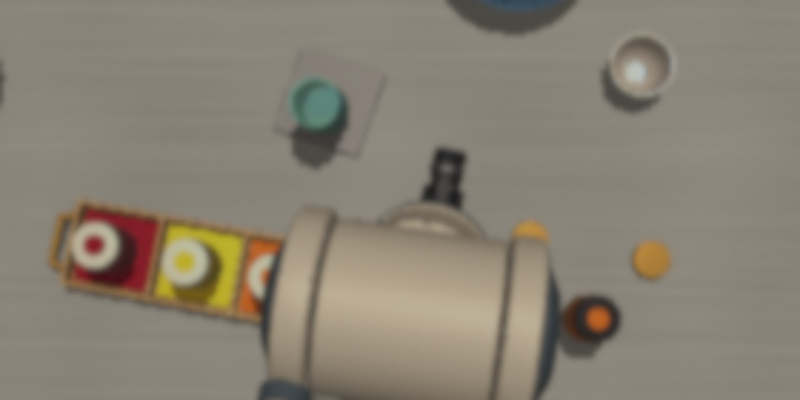

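The three white-lidded jars stand upright in their matching cells at (478,310), (568,370) and (680,440). The empty jar is fully on the peg at (265,385), with only the blue foot showing, and the black-lidded jars are untouched.

```bash
python3 -c "
from workcell import bot
print(bot.finish_job())"
```

```text
the job is handed in; nothing more can be done
None
```

Job handed in after about 33 s of robot time: the orange, yellow and red jars stand upright in their matching cells, the empty jar hangs fully on the peg, and I left the two black-lidded jars where they were.

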